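Clear the fragile cup and dress the panel's seam

TASK

The fragile dry-clay cup is standing on the seam of the clay panel: lift it with a light grip, keep it upright and set it down softly in the middle of the cork pad on the ware board. Then take the sprung seam tool and run its nose along the whole seam, from the blue-tape end to the other, slowly (about 30 mm a second) and lightly, the nose sprung in only part of the way and never off the seam while it touches. Finally stand the tool back in its ring stand; do not shift the panel or lean on it with the gripper, and leave the pot, bottle, jar and brush alone.

Things in the scene. Friction and masses are not known exactly. Their poses are not given: they have to be found in the camera images.
- cup: fragile bone-dry cup of pale clay, straight open cup, no handle, 58 mm across the rim (slightly narrower at the foot), 78 mm high, wall 4 mm, about 160 g; origin at the centre of its underside, z up. It bears a grip of up to 40 N from each finger, no more, and must be set down softly. It starts standing on the panel's seam
- panel: loose grey clay panel, 190 x 110 mm, 22 mm thick, 0.9 kg, lying on the table: two slabs joined along a dark Z-shaped seam line on top; blue tape marks the seam's starting end. Origin at the centre of its underside, x along its length (tape at -x), z up. In its x,y axes (mm) the seam runs straight (-80,-22) to (-25,-22) to (25,22) to (80,22)
- board: fixed plywood ware board, 190 x 110 x 12 mm; origin at the centre of its underside, x along its length. The cork pad and the finished pot share it, 90 mm apart along its length
- pad: round cork pad, 80 mm across, 5 mm thick, fixed on the ware board; origin at the centre of its underside (12 mm above the table; its top is 17 mm above the table). Place for the cup
- pot: finished reddish clay pot without handle, 62 mm across, 70 mm high, standing on the ware board beside the pad; origin at the centre of its underside. Leave it alone
- tool: sprung seam tool, upright in the ring stand, 220 g: round wooden foot 48 mm across, 10 mm high, tapering into a round handle 26 mm across from 16 to 98 mm above the foot's underside, blue cap to 104 mm. Origin at the centre of the foot's underside, z up the handle. A steel nose 12 mm thick, round-ended, sticks out 18 mm below the foot and springs in
- nose (a joint): how far the tool's nose is pushed in: 0 fully out, 0.014 m fully in; the spring gives about 0.6 N when out and 2.7 N when in, beyond that the tool is hard
- nose_tip (a point): end of the tool's nose, on the tool's axis, 18 mm below the underside of the foot when fully out
- dock: fixed dark wooden ring stand for the tool, 72 mm across, 24 mm high, hole 34 mm across; origin at the centre of its underside. The tool's foot rests on its top face, nose hanging in the hole
- bottle: white and green spray bottle, 64 mm across, about 200 mm high; origin at the centre of its underside. Leave it alone
- jar: amber glass jar with black lid, 60 mm across, 85 mm high; origin at the centre of its underside. Leave it alone
- brush: brush lying on the table, 180 mm long along its x; low. Leave it alone
- s0 (a point): point 0 of 0 to 7 along the seam, on the panel's top face, at (-80, -22, 22) mm in the panel's axes : the start of the pass, beside the blue tape
- s1 (a point): point 1 of 0 to 7 along the seam, on the panel's top face, at (-52.5, -22, 22) mm in the panel's axes
- s2 (a point): point 2 of 0 to 7 along the seam, on the panel's top face, at (-25, -22, 22) mm in the panel's axes
- s3 (a point): point 3 of 0 to 7 along the seam, on the panel's top face, at (-8.3, -7.3, 22) mm in the panel's axes
- s4 (a point): point 4 of 0 to 7 along the seam, on the panel's top face, at (8.3, 7.3, 22) mm in the panel's axes
- s5 (a point): point 5 of 0 to 7 along the seam, on the panel's top face, at (25, 22, 22) mm in the panel's axes
- s6 (a point): point 6 of 0 to 7 along the seam, on the panel's top face, at (52.5, 22, 22) mm in the panel's axes
- s7 (a point): point 7 of 0 to 7 along the seam, on the panel's top face, at (80, 22, 22) mm in the panel's axes: end of the pass

How it is judged:
By the outcome, as a careful person would: the job done as asked, in the order asked, and still so for the second after the job is handed in, with the robot touching nothing.
It also fails if it takes over 72 s, if anything falls off the work surface, if the arm or the gripper's body presses on something with over 40 N, if the wrist force passes 120 N, or if a joint passes its speed limit or range.

ROBOT

A 6-joint arm with a two-finger parallel gripper is mounted at the origin on the work surface. World frame = base frame: x ahead of the robot, y to its left, z up, the work surface at z = 0. Lengths are in m, angles in degrees, forces in N, time in s.
With the tool pointing down it reaches from about 0.4 to 0.825 m from the base axis. Payload 7 kg.
Tool frame: the origin (TCP) lies midway between the tips of the shut fingers; the grasp point (between the pads) lies 19 mm behind it (r.grip_depth is the distance from the TCP to the grasp point, in m); z points along the fingers, y is the line along which they close (so a half turn about z gives the same grasp; the last joint's range is limited). The gripper opens to 88 mm and grips with 3 to 60 N. Pads are 19 mm wide; open, the fingers measure 130 mm over their backs; the gripper's body (78 mm by 193 mm) begins 47 mm behind the grasp point.
Start: joints at [-54.884, 20.546, 0.682, 0, -70.136, -16.507], TCP at [0.215, -0.64, 0.227] pointing down, gripper open.
Joint ranges: [-176.03, 176.03], [-82.01, 121.73], [-58.28, 71.71], [-173.87, 95.51], [-174.79, -0.11], [-173.66, 173.66]. Speed limits (degrees/s): [136.94, 136.94, 172.46, 180, 180, 180].

INTERFACE

Orientations are given as [roll, pitch, yaw] about the fixed x, y, z axes, in that order (R = Rz(yaw) Ry(pitch) Rx(roll)).
In Python, from plant import r, capture, close_job, search_frame, outline_of gives the robot as it stands.
- The arm moves only by the shell command python3 -m creep 'ROWS' [FORCE]. ROWS is JSON, a list of rows, each a list of 7 numbers: the finger opening in mm, from 0 to 87.6, then the shift along the world's x, y, z in units of 25 mm (1.0 is 25 mm), then the turn, a rotation vector about the world's x, y, z in degrees. In form: [[hand, x, y, z, ax, ay, az], ...]. A call has 1 to 8 rows; each row shifts and turns the commanded pose from where the row before left it; what a row does not reach is not made up. A row lasts 1/12 s, in which the tool goes at most 41.7 mm and 7.16 degrees, less where a joint would pass 70% of its speed; a pose out of reach is approached as far as the arm can. A call is refused whole if a number of a shift passes 1 or a number of a turn 7.16, either way. A call with a gripper value outside its range is refused whole. The fingers move at their own pace and stop on an object; FORCE is the grip in N (left out, the last holds). Time passes only in rows, so rows that do not move let the fingers close. It gives the time, the measured TCP pose, the force, the opening and the grip force at its end, in the units of the state.
- r.get_state(): the state, without advancing time (a new reading comes with each control period).
- capture(name): name is "scene" or "top"; returns a dict with "frame" (480x640x3 uint8, red, green, blue), "K" (3x3 intrinsics, pixels), "k1" (the pictures are not rectified: a ray, as slopes to the right and down, at radius r is drawn at 1 + k1 r^2 times it, then the intrinsics apply), "origin" and "rotation" of the camera in the world. Camera axes: x right, y down, z forward; pixel columns grow to the right and rows downward; lengths in m; the calibration is good to about 2 mm. A picture is of the moment at which its call begins. There is no depth.
- close_job(): hands the job in; it is judged then, once.
Trained networks look in a picture, given as the dict that the camera call returned (one of the last four; its "shot" number tells which), for a name from the list of things; names that differ only in an ending like _2 or _b are one class to them, and where a whole thing is asked for, a point or a joint stands for the part that bears it (a point fixed in the world has none). Each returns a list of dicts, best first, with "conf" (0 to 1); they miss things now and then, are a little off and sometimes report something else, mostly with a low value. They report only what shows in the picture. A call takes as long as a camera call.
- search_frame(picture, target): "bbox" ([left, top, right, bottom] in pixels, round what is visible of it).
- outline_of(picture, target): "region" (480x640 bool, what is visible of it) and "bbox" ([left, top, right, bottom] in pixels, round what is visible of it).
The state is a dict: "time_s": time; "joints": joint angles; "qd": joint speeds; "joint_torque": joint torques, N m; "tcp_pos": TCP position; "eef_rot": TCP orientation; "contact_force": force on the tool from outside, world axes, zero at the start; "moment": the same for the moment, N m; "gripper_width": finger opening in m; "gripper_force": force on a finger pad.
Only numpy, scipy, OpenCV 4.12 (cv2) and the standard library are available. Lean on these libraries where they do the work, as an engineer would, in place of code of your own. Each camera call takes 0.05 s, during which the arm holds its last target. There are 200 camera calls.

## Working session

There is one attempt and no reset: what is moved stays moved. The work goes in short steps, Python scripts to look and compute and a shell command to move; the robot and the scene stay as the last step left them, time stands still between calls to the robot, and variables do not carry over. Pictures are saved under pics/ and viewed, at most 10 in all, crops included, and the job is handed in when it is done.

```bash
ls; mkdir -p pics; cat > h.py <<'E'
import numpy as np, cv2, json
from plant import r, capture, close_job, search_frame, outline_of
def px2ray(c,uv):
    K=np.array(c["K"]);k=c["k1"]
    d=np.array([(uv[0]-K[0,2])/K[0,0],(uv[1]-K[1,2])/K[1,1]]);s=d.copy()
    for _ in range(20): s=d/(1+k*(s@s))
    v=np.array(c["rotation"])@np.array([s[0],s[1],1.]);return np.array(c["origin"]),v/np.linalg.norm(v)
def at_z(c,uv,z):
    o,v=px2ray(c,uv);return o+v*(z-o[2])/v[2]
def proj(c,p):
    K=np.array(c["K"]);q=np.array(c["rotation"]).T@(np.array(p)-np.array(c["origin"]))
    s=q[:2]/q[2];s=s*(1+c["k1"]*(s@s));return np.array([K[0,0]*s[0]+K[0,2],K[1,1]*s[1]+K[1,2]])
def tri(rays):
    A=np.zeros((3,3));b=np.zeros(3)
    for o,v in rays:
        M=np.eye(3)-np.outer(v,v);A+=M;b+=M@o
    return np.linalg.solve(A,b)
def save(c,n): cv2.imwrite("pics/"+n,cv2.cvtColor(c["frame"],cv2.COLOR_RGB2BGR))
E
python3 - <<'E'
from h import *
s=r.get_state();print({k:np.round(v,3).tolist() for k,v in s.items()},r.grip_depth)
cs={n:capture(n) for n in("scene","top")}
for n,c in cs.items():
    save(c,n+"1.png");print(n,np.round(c["origin"],3),np.round(c["rotation"],3).tolist(),np.round(c["K"],1).tolist(),c["k1"])
    for t in["cup","panel","board","pad","pot","tool","dock","bottle","jar","brush","nose","s0"]:
        print(t,[(np.round(d["bbox"]).tolist(),round(d["conf"],2)) for d in search_frame(c,t)[:2]])
E
```

```text
pics
{'time_s': 0.0, 'joints': [-54.884, 20.59, 0.633, -0.02, -70.137, -16.507], 'qd': [0.068, -0.019, 0.025, 0.066, -0.064, -0.039], 'joint_torque': [0.0, -58.272, 29.306, 6.997, 0.007, -0.0], 'tcp_pos': [0.215, -0.639, 0.226], 'eef_rot': [179.905, -0.008, -161.398], 'contact_force': [0.698, -1.052, 0.236], 'moment': [0.032, 0.009, -0.007], 'gripper_force': 0.0, 'gripper_width': 0.088} 0.0188
scene [1.056 0.793 1.093] [-139.341, 0.744, 149.604] [[603.2, 0.0, 324.7], [0.0, 603.2, 237.9], [0.0, 0.0, 1.0]] -0.11336965798786522
cup [([294.0, 211.0, 315.0, 251.0], 0.55)]
panel [([284.0, 199.0, 368.0, 275.0], 0.56)]
board [([392.0, 292.0, 490.0, 351.0], 0.73)]
pad [([442.0, 300.0, 481.0, 329.0], 0.56), ([273.0, 287.0, 308.0, 362.0], 0.48)]
pot [([407.0, 292.0, 438.0, 333.0], 0.61)]
tool [([290.0, 119.0, 308.0, 155.0], 0.83), ([291.0, 211.0, 317.0, 252.0], 0.52)]
dock [([286.0, 146.0, 315.0, 166.0], 0.62)]
bottle [([225.0, 174.0, 252.0, 249.0], 0.96)]
jar [([363.0, 158.0, 384.0, 193.0], 0.75), ([287.0, 200.0, 368.0, 271.0], 0.43)]
brush [([272.0, 285.0, 310.0, 361.0], 0.71)]
nose []
s0 [([284.0, 199.0, 368.0, 272.0], 0.8)]
top [ 0.469 -0.007  1.373] [-173.968, 0.693, -90.681] [[623.7, 0.0, 329.7], [0.0, 623.7, 242.5], [0.0, 0.0, 1.0]] -0.14053052712860703
cup [([328.0, 210.0, 355.0, 239.0], 0.73)]
panel [([307.0, 207.0, 389.0, 307.0], 0.92)]
board [([163.0, 248.0, 234.0, 343.0], 0.81), ([304.0, 207.0, 389.0, 303.0], 0.73)]
pad [([170.0, 297.0, 207.0, 333.0], 0.71), ([308.0, 208.0, 386.0, 301.0], 0.15)]
pot [([182.0, 259.0, 211.0, 293.0], 0.6)]
tool [([375.0, 321.0, 403.0, 352.0], 0.44)]
dock [([456.0, 269.0, 491.0, 306.0], 0.7)]
bottle [([366.0, 141.0, 403.0, 188.0], 0.75)]
jar [([373.0, 324.0, 400.0, 348.0], 0.58)]
brush [([227.0, 151.0, 309.0, 178.0], 0.79)]
nose [([328.0, 209.0, 357.0, 238.0], 0.5), ([170.0, 294.0, 208.0, 334.0], 0.26)]
s0 [([305.0, 204.0, 387.0, 306.0], 0.62), ([328.0, 210.0, 357.0, 240.0], 0.51)]
```

```bash
python3 - <<'E'
import cv2
a=cv2.imread("pics/scene1.png")[90:390,200:600];cv2.imwrite("pics/a.png",cv2.resize(a,(800,600),interpolation=cv2.INTER_CUBIC))
a=cv2.imread("pics/top1.png")[120:372,155:491];cv2.imwrite("pics/b.png",cv2.resize(a,(800,600),interpolation=cv2.INTER_CUBIC))
E
```

```text
(no output)
```

View pics/a.png

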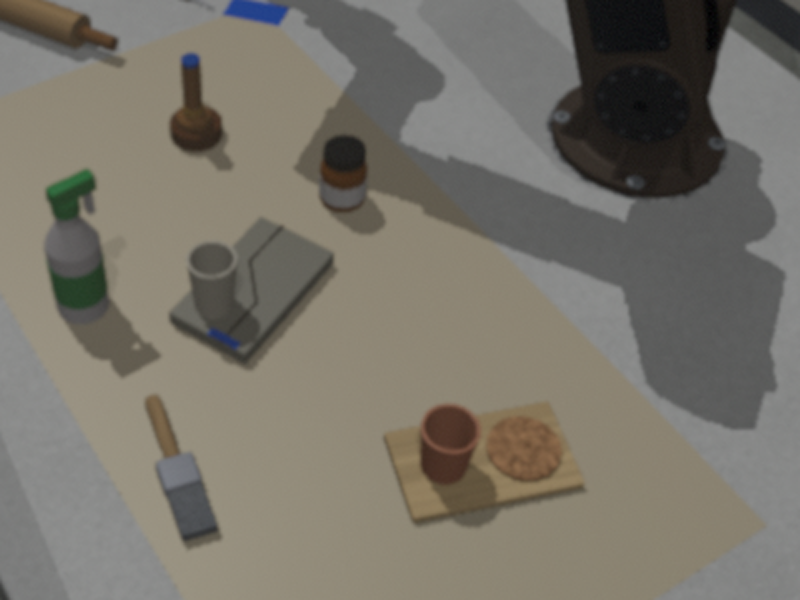

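View pics/b.png

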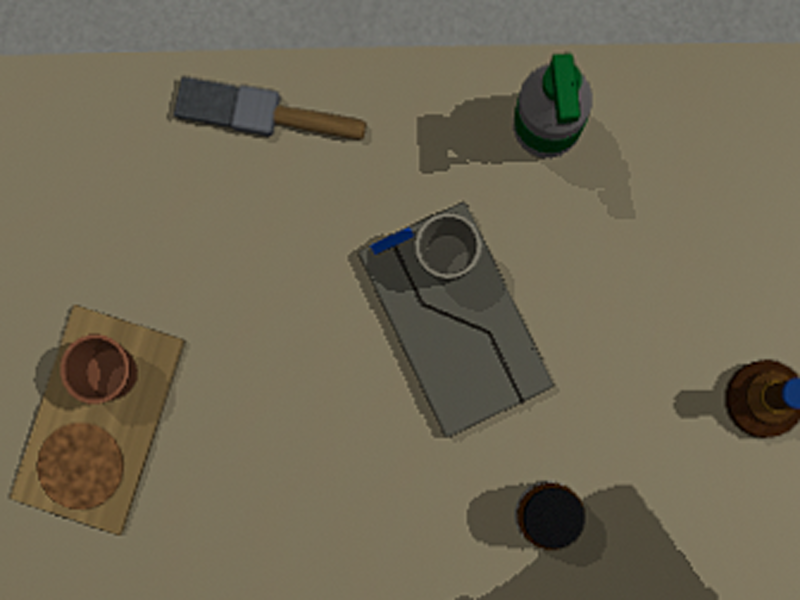

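```bash
sed -i 's/np.array(c\["rotation"\])/Rm(c["rotation"])/g' h.py; cat >> h.py <<'E'
from scipy.spatial.transform import Rotation as Ro
from scipy.optimize import least_squares, minimize
def Rm(e): return Ro.from_euler("xyz",e,degrees=True).as_matrix()
def hullpts(c,x,y,z,prof):
    a=np.linspace(0,2*np.pi,48,endpoint=False)
    P=np.array([proj(c,[x+ra*np.cos(t),y+ra*np.sin(t),z+h]) for h,ra in prof for t in a],np.float32)
    return cv2.convexHull(P)
def mom(q): m=cv2.moments(q);return np.array([m["m10"]/m["m00"],m["m01"]/m["m00"]])
def fitround(obs,prof,g):   # obs: (capture, mask)
    t=[mom(cv2.convexHull(np.argwhere(m)[:,::-1].astype(np.float32))) for c,m in obs]
    f=lambda p:np.concatenate([mom(hullpts(c,*p,prof))-q for (c,m),q in zip(obs,t)])
    s=least_squares(f,g);return s.x,s.fun
PROF=dict(cup=[(0,.0265),(.078,.029)],pad=[(.005,.04)],pot=[(0,.029),(.07,.031)],dock=[(0,.036),(.024,.036)],jar=[(0,.03),(.085,.03)],
 tool=[(0,.024),(.01,.024),(.104,.013)])
def panelpt(p,q,z=.022):
    a=p[2];return np.array([p[0]+q[0]*np.cos(a)-q[1]*np.sin(a),p[1]+q[0]*np.sin(a)+q[1]*np.cos(a),z])
SEAM=np.array([(-80,-22),(-25,-22),(25,22),(80,22)])/1e3
def fitpanel(cs,g,seg=(0,1,2)):
    pts=np.concatenate([np.linspace(SEAM[i],SEAM[i+1],40) for i in seg])
    ims=[(c,cv2.GaussianBlur(cv2.cvtColor(c["frame"],cv2.COLOR_RGB2GRAY).astype(np.float32),(0,0),1.0)) for c in cs]
    def f(p):
        s=0
        for c,im in ims:
            P=np.array([proj(c,panelpt(p,q)) for q in pts],np.float32)
            s+=np.clip(cv2.remap(im,P[:,:1],P[:,1:],cv2.INTER_LINEAR),0,90).mean()
        return s
    best=minimize(f,g,method="Nelder-Mead",options=dict(initial_simplex=np.array(g)+np.array([[0,0,0],[.008,0,0],[0,.008,0],[0,0,.06]])))
    return best.x,best.fun,f
E
python3 - <<'E'
from h import *
S=capture("scene");T=capture("top")
for t,z in dict(cup=.022,pad=.012,pot=.012,dock=0,tool=.024,jar=0).items():
    obs=[]
    for c in(S,T):
        if t=="tool" and c is T: continue
        o=outline_of(c,t)
        if o: obs.append((c,o[0]["region"]));print(t,np.round(o[0]["bbox"]),round(o[0]["conf"],2),at_z(c,np.mean(np.reshape(o[0]["bbox"],(2,2)),0),z).round(3))
        else: print(t,"none")
    if len(obs)==2:
        x,e=fitround(obs,PROF[t],[.55,0,z]);print("  FIT",x.round(4),e.round(2))
# blue cap
rays=[]
for c,(x0,y0,x1,y1) in((S,(280,110,320,135)),(T,(470,260,500,310))):
    f=c["frame"].astype(int);m=(f[...,2]>f[...,0]+40);k=np.zeros_like(m);k[y0:y1,x0:x1]=1;m&=k
    uv=np.argwhere(m)[:,::-1].mean(0);print("cap",m.sum(),uv);rays.append(px2ray(c,uv))
print("cap tri",tri(rays).round(4))
# panel guess from top view: corners of crop b
cor=[(a/2.381+155,b/2.381+120) for a,b in((463,203),(553,384),(447,436))]
w=[at_z(T,q,.022) for q in cor];print(np.round(w,4))
s0=at_z(T,(395/2.381+155,243/2.381+120),.022);s7=at_z(T,(521/2.381+155,402/2.381+120),.022)
ctr=(s0+s7)/2;d=s7-s0;yaw=np.arctan2(d[1],d[0])-np.arctan2(44,160)
print("guess",ctr,np.degrees(yaw),np.linalg.norm(d))
for cs in([S,T],[T],[S]):
    p,e,f=fitpanel(cs,[ctr[0],ctr[1],yaw]);print("panel",p[:2].round(4),np.degrees(p[2]).round(2),round(e,1))
    if len(cs)==2: P=p
for c,n in((S,"ov_s"),(T,"ov_t")):
    im=cv2.resize(cv2.cvtColor(c["frame"],cv2.COLOR_RGB2BGR),None,fx=5,fy=5,interpolation=cv2.INTER_CUBIC)
    cc=proj(c,[*P[:2],.022])
    for q,col in((SEAM,(0,0,255)),(np.array([(-95,-55),(95,-55),(95,55),(-95,55),(-95,-55)])/1e3,(0,255,0))):
        cv2.polylines(im,[np.array([(proj(c,panelpt(P,u))+.5)*5 for u in q],np.int32)],False,col,1)
    u=(cc*5).astype(int);cv2.imwrite(f"pics/{n}.png",im[u[1]-300:u[1]+300,u[0]-300:u[0]+300])
a=[cv2.imread(f"pics/{n}.png") for n in("ov_s","ov_t")];cv2.imwrite("pics/ov.png",cv2.resize(np.hstack(a),(800,400)))
E
```

```text
cup [293. 211. 318. 250.] 0.96 [ 0.63  -0.051  0.022]
cup [330. 210. 356. 240.] 0.94 [ 0.651 -0.021  0.022]
  FIT [ 0.6457 -0.0193  0.0269] [-0.14 -0.03 -0.06  0.09]
pad [444. 298. 480. 329.] 0.76 [0.455 0.32  0.012]
pad [168. 298. 208. 335.] 0.92 [0.455 0.32  0.012]
  FIT [0.4566 0.3206 0.0087] [ 0.04  0.    0.02 -0.02]
pot [410. 290. 438. 330.] 0.65 [0.52  0.27  0.012]
pot [181. 259. 211. 292.] 0.71 [0.543 0.304 0.012]
  FIT [0.5424 0.2926 0.0165] [ 0.1   0.01  0.05 -0.04]
dock [288. 139. 316. 167.] 0.72 [ 0.493 -0.319  0.   ]
dock [459. 270. 494. 305.] 0.63 [ 0.51  -0.314  0.   ]
  FIT [ 0.5113 -0.3097 -0.0032] [-0.16 -0.03 -0.09  0.1 ]
tool [290. 116. 306. 155.] 0.9 [ 0.477 -0.365  0.024]
jar [359. 161. 387. 195.] 0.71 [ 0.382 -0.137  0.   ]
jar [373. 322. 401. 354.] 0.57 [ 0.403 -0.114  0.   ]
  FIT [ 4.093e-01 -1.073e-01 -2.000e-04] [-0.33 -0.   -0.09  0.24]
cap 40 [294.775 119.625]
cap 124 [489.5        284.67741935]
cap tri [ 0.5114 -0.3131  0.1266]
[[ 0.6936 -0.0363  0.022 ]
 [ 0.526  -0.1157  0.022 ]
 [ 0.4801 -0.0186  0.022 ]]
guess [ 0.58365185 -0.02979647  0.022     ] -157.88519635742466 0.1855409633083791
panel [ 0.5885 -0.0266] -155.4 122.9
panel [ 0.5883 -0.0268] -155.37 45.4
panel [ 0.5889 -0.026 ] -155.66 77.5
```

View pics/ov.png

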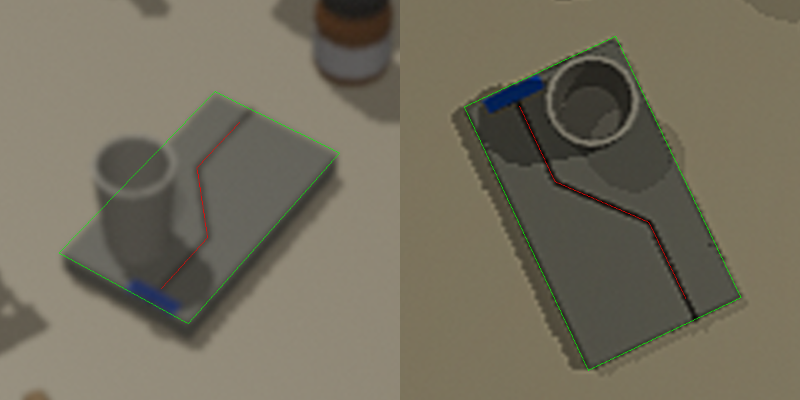

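The overlays show the red seam and green panel outline lying on the picture's seam and edges: top view right half, seam start at about (517,103), end at (695,318). The cup is beside the seam near the tape, and the heights agree with the text. I'm moving to above the cup, with the closing line at about 72°.

```bash
python3 -m creep '[[87.6,0.4,0.6,0,0,0,-4.6],[87.6,0.66,0.953,0,0,0,-4.6],[87.6,0.66,0.953,0,0,0,-4.6],[87.6,0.66,0.953,0,0,0,-4.6],[87.6,0.66,0.953,0,0,0,-4.6],[87.6,0.66,0.953,0,0,0,-4.6],[87.6,0.66,0.953,0,0,0,-4.6],[87.6,0.66,0.953,0,0,0,-4.6]]' 15
python3 -m creep '[[87.6,0.66,0.953,0,0,0,0],[87.6,0.66,0.953,0,0,0,0],[87.6,0.66,0.953,0,0,0,0],[87.6,0.66,0.953,0,0,0,0],[87.6,0.66,0.953,0,0,0,0],[87.6,0.66,0.953,0,0,0,0],[87.6,0.66,0.953,0,0,0,0],[87.6,0.66,0.953,0,0,0,0]]'
python3 -m creep '[[87.6,0.66,0.953,0,0,0,0],[87.6,0.66,0.953,0,0,0,0],[87.6,0.66,0.953,0,0,0,0],[87.6,0.66,0.953,0,0,0,0],[87.6,0.66,0.953,0,0,0,0],[87.6,0.66,0.953,0,0,0,0],[87.6,0.66,0.953,-0.5,0,0,0],[87.6,0.66,0.953,-1,0,0,0]]'
python3 -m creep '[[87.6,0.5,0.7,-1,0,0,0],[87.6,0.2,0.3,-0.5,0,0,0],[87.6,0,0,0,0,0,0],[87.6,0,0,0,0,0,0]]'
```

```text
time_s: 2.62
tcp_pos: [0.3415, -0.4567, 0.2267]
eef_rot: [-180.0, 0.0, 161.6]
contact_force: [0.2, -0.4, -0.9]
gripper_width: 0.0878
gripper_force: 0.0
time_s: 3.28
tcp_pos: [0.4736, -0.266, 0.2269]
eef_rot: [180.0, 0.0, 161.8]
contact_force: [0.8, -0.9, 0.3]
gripper_width: 0.0874
gripper_force: 0.0
time_s: 3.95
tcp_pos: [0.6077, -0.0753, 0.192]
eef_rot: [179.9, 0.4, 161.9]
contact_force: [0.8, -0.5, -0.1]
gripper_width: 0.0877
gripper_force: 0.0
time_s: 4.28
tcp_pos: [0.622, -0.0518, 0.151]
eef_rot: [-179.9, -0.1, 161.9]
contact_force: [-0.1, 0.3, 0.6]
gripper_width: 0.0875
gripper_force: 0.0
```

```bash
python3 - <<'E'
from h import *
s=r.get_state();print(s["time_s"],np.round(s["tcp_pos"],4),np.round(s["eef_rot"],2),np.round(s["contact_force"],1))
S=capture("scene");T=capture("top")
m=[outline_of(c,"bottle")[0]["region"] for c in(S,T)]
print(fitround([(S,m[0]),(T,m[1])],[(0,.032),(.13,.032),(.2,.012)],[.7,-.1,0]))
o=outline_of(S,"cup");print([ (d["bbox"],d["conf"]) for d in o[:2]])
for x,y in((.645,-.0195),(.643,-.018),(.648,-.021)):
    h=hullpts(S,x,y,.022,PROF["cup"])[:,0];print(h.min(0),h.max(0))
im=S["frame"][150:300,240:400];cv2.imwrite("pics/c.png",cv2.resize(im[...,::-1],(640,600),interpolation=cv2.INTER_CUBIC))
E
```

```text
4.2833 [ 0.622  -0.0518  0.151 ] [-1.7992e+02 -9.0000e-02  1.6186e+02] [-0.1  0.3  0.6]
(array([ 0.7811765 , -0.11911689,  0.01837473]), array([-6.49702659, -1.59607483, -2.74167279,  6.05541917]))
[([291.5, 212.7, 318.2, 250.0], 0.85)]
[292.39764 209.63463] [318.3685  250.47105]
[293.50458 209.71512] [319.48074 250.55688]
[290.89706 209.72037] [316.86832 250.55803]
```

View pics/c.png

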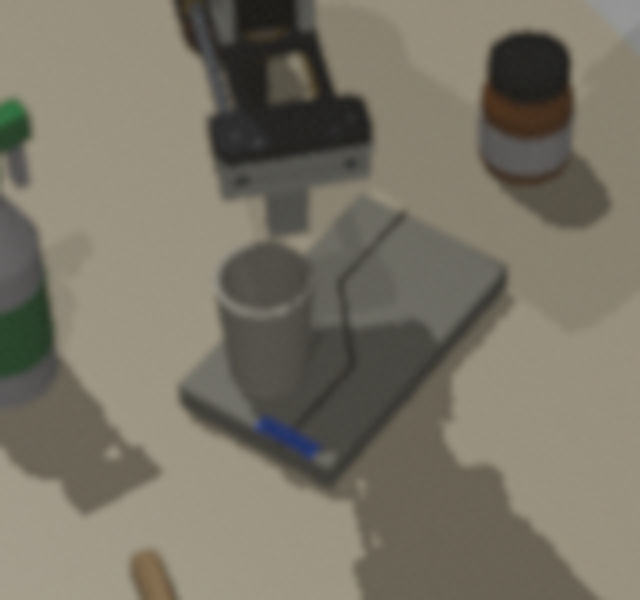

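```bash
python3 -m creep '[[87.6,0.46,0.646,0,0,0,0],[87.6,0.46,0.646,0,0,0,0],[87.6,0,0,-0.6,0,0,0],[87.6,0,0,-0.8,0,0,0],[87.6,0,0,-0.8,0,0,0],[87.6,0,0,-0.8,0,0,0],[87.6,0,0,-0.5,0,0,0],[87.6,0,0,-0.3,0,0,0]]' 12
python3 -m creep '[[75,0,0,0,0,0,0],[68,0,0,0,0,0,0],[64,0,0,0,0,0,0],[62,0,0,0,0,0,0]]' 12
```

```text
time_s: 5.2
tcp_pos: [0.6449, -0.0197, 0.0554]
eef_rot: [-180.0, -0.1, 161.8]
contact_force: [0.1, -0.2, -0.2]
gripper_width: 0.0877
gripper_force: 0.0
time_s: 5.53
tcp_pos: [0.6462, -0.0193, 0.0579]
eef_rot: [179.9, 0.1, 161.8]
contact_force: [1.3, -0.4, 0.4]
gripper_width: 0.0664
gripper_force: 0.0
```

```bash
python3 -m creep '[[60,0,0,0,0,0,0],[58,0,0,0,0,0,0],[56,0,0,0,0,0,0],[54,0,0,0,0,0,0],[50,0,0,0,0,0,0],[46,0,0,0,0,0,0],[46,0,0,0,0,0,0],[46,0,0,0,0,0,0]]' 12
```

```text
time_s: 6.2
tcp_pos: [0.6457, -0.0197, 0.0571]
eef_rot: [-180.0, 0.0, 161.8]
contact_force: [-0.7, -2.0, 4.7]
gripper_width: 0.0567
gripper_force: 12.0
```

```bash
python3 -m creep '[[46,0,0,0.1,0,0,0],[46,0,0,0.3,0,0,0],[46,0,0,0.6,0,0,0],[46,0,0,0.8,0,0,0],[46,0,0,0.8,0,0,0],[46,0,0,0.8,0,0,0],[46,0,0,0.5,0,0,0],[46,0,0,0.2,0,0,0]]' 12
```

```text
time_s: 6.87
tcp_pos: [0.6463, -0.0191, 0.1617]
eef_rot: [179.9, 0.2, 161.8]
contact_force: [-0.2, -0.3, -1.8]
gripper_width: 0.0569
gripper_force: 12.0
```

```bash
python3 - <<'E'
from h import *
S=capture("scene");T=capture("top")
o=outline_of(S,"cup");print([ (d["bbox"],d["conf"]) for d in o[:2]])
h=hullpts(S,.645,-.0195,.124,PROF["cup"])[:,0];print(h.min(0),h.max(0))
p,e,f=fitpanel([S,T],[.5885,-.0266,np.radians(-155.4)],(1,2));print("panel",p[:2].round(4),np.degrees(p[2]).round(2),round(e,1),r.get_state()["contact_force"])
E
```

```text
[([295.3, 179.8, 314.4, 218.3], 0.61)]
[289.82602 176.87521] [317.35876 220.6362 ]
panel [ 0.5883 -0.0268] -155.37 146.3 [-0.26008747 -0.35804416 -2.43911835]
```

```bash
python3 -m creep '[[46,-0.167,0.3,0,0,0,0],[46,-0.334,0.6,0,0,0,0],[46,-0.5,0.9,0,0,0,0],[46,-0.556,1,0,0,0,0],[46,-0.556,1,0,0,0,0],[46,-0.556,1,0,0,0,0],[46,-0.556,1,0,0,0,0],[46,-0.556,1,0,0,0,0]]' 12
python3 -m creep '[[46,-0.556,1,0,0,0,0],[46,-0.556,1,0,0,0,0],[46,-0.556,1,0,0,0,0],[46,-0.556,1,0,0,0,0],[46,-0.556,1,0,0,0,0],[46,-0.5,0.9,0,0,0,0],[46,-0.334,0.6,0,0,0,0],[46,-0.167,0.3,0,0,0,0]]' 12
python3 -m creep '[[46,0,0,0,0,0,0],[46,0,0,-0.4,0,0,0],[46,0,0,-0.8,0,0,0],[46,0,0,-0.8,0,0,0],[46,0,0,-0.6,0,0,0],[46,0,0,-0.4,0,0,0],[46,0,0,0,0,0,0],[46,0,0,0,0,0,0]]' 12
```

```text
time_s: 7.68
tcp_pos: [0.549, 0.1516, 0.1577]
eef_rot: [-179.9, -0.1, 161.8]
contact_force: [-0.1, 1.0, -2.0]
gripper_width: 0.0565
gripper_force: 12.0
time_s: 8.35
tcp_pos: [0.4545, 0.3221, 0.1579]
eef_rot: [-179.9, -0.1, 161.9]
contact_force: [-0.5, 0.1, -2.2]
gripper_width: 0.0566
gripper_force: 12.0
time_s: 9.02
tcp_pos: [0.4565, 0.3197, 0.0835]
eef_rot: [-179.9, -0.0, 161.8]
contact_force: [0.1, -0.3, -1.4]
gripper_width: 0.0566
gripper_force: 12.0
```

```bash
python3 - <<'E'
from h import *
S=capture("scene");T=capture("top")
s=r.get_state();print(np.round(s["tcp_pos"],4))
o=outline_of(S,"cup");print([ (d["bbox"],d["conf"]) for d in o[:2]])
x,y,z=s["tcp_pos"]
h=hullpts(S,x,y,z-.0345,PROF["cup"])[:,0];print(h.min(0),h.max(0))
for c in (S,T):
    print([(d["bbox"],round(d["conf"],2)) for d in outline_of(c,"pad")[:2]])
im=S["frame"][230:380,360:520];cv2.imwrite("pics/d.png",cv2.resize(im[...,::-1],(640,600),interpolation=cv2.INTER_CUBIC))
E
```

```text
[0.4569 0.3207 0.0848]
[([452.9, 274.7, 482.0, 314.1], 0.63), ([282.7, 196.9, 363.2, 274.6], 0.25)]
[451.65463 270.1631 ] [485.35196 314.5635 ]
[([442.7, 300.3, 482.0, 325.1], 0.62)]
[([303.0, 203.4, 387.3, 305.2], 0.67), ([180.1, 295.8, 202.0, 303.4], 0.66)]
```

View pics/d.png

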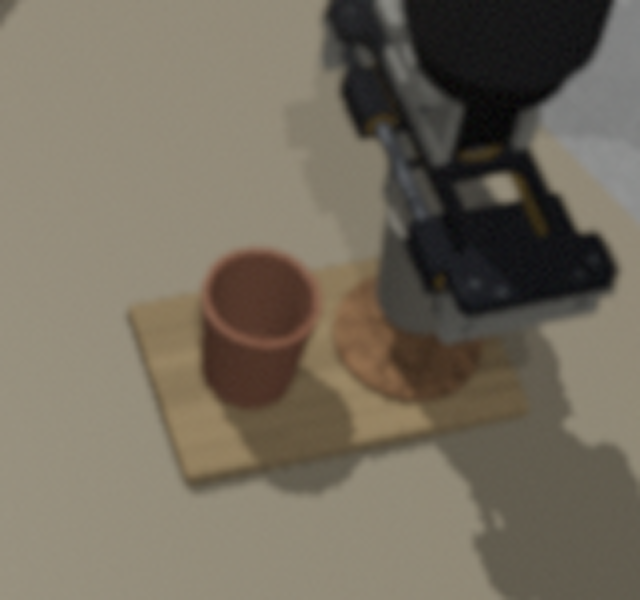

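The picture shows the cup held upright over the pad at about (415,300), with the pot at (255,330) clear of it. Lowering softly.

```bash
python3 -m creep '[[46,0,0,-0.2,0,0,0],[46,0,0,-0.3,0,0,0],[46,0,0,-0.25,0,0,0],[46,0,0,-0.15,0,0,0],[46,0,0,-0.08,0,0,0],[46,0,0,-0.04,0,0,0],[46,0,0,0,0,0,0],[46,0,0,0,0,0,0]]' 12
python3 -m creep '[[46,0,0,-0.03,0,0,0],[46,0,0,-0.03,0,0,0],[46,0,0,-0.03,0,0,0],[46,0,0,-0.03,0,0,0]]' 12
python3 -m creep '[[46,0,0,-0.03,0,0,0],[46,0,0,-0.03,0,0,0]]' 12
```

```text
time_s: 9.93
tcp_pos: [0.4564, 0.3207, 0.0586]
eef_rot: [180.0, 0.0, 161.8]
contact_force: [0.9, 1.1, -0.8]
gripper_width: 0.0567
gripper_force: 12.0
time_s: 10.27
tcp_pos: [0.4564, 0.3206, 0.0556]
eef_rot: [180.0, 0.0, 161.8]
contact_force: [-0.5, 0.9, -1.8]
gripper_width: 0.0568
gripper_force: 12.0
time_s: 10.43
tcp_pos: [0.4563, 0.3206, 0.054]
eef_rot: [180.0, 0.0, 161.8]
contact_force: [0.2, -0.4, -1.8]
gripper_width: 0.0568
gripper_force: 12.0
```

```bash
python3 -m creep '[[46,0,0,-0.03,0,0,0],[46,0,0,-0.02,0,0,0]]' 12
python3 -m creep '[[46,0,0,-0.02,0,0,0],[46,0,0,-0.02,0,0,0]]' 12
python3 -m creep '[[46,0,0,0,0,0,0]]' 12
```

```text
time_s: 10.6
tcp_pos: [0.4563, 0.3206, 0.0527]
eef_rot: [-180.0, -0.0, 161.8]
contact_force: [-0.1, -0.1, -2.8]
gripper_width: 0.0568
gripper_force: 12.0
time_s: 10.77
tcp_pos: [0.4565, 0.3205, 0.0521]
eef_rot: [-180.0, 0.0, 161.8]
contact_force: [-2.1, -2.4, 6.7]
gripper_width: 0.0571
gripper_force: 12.0
time_s: 10.85
tcp_pos: [0.4565, 0.3206, 0.0522]
eef_rot: [180.0, 0.0, 161.8]
contact_force: [-1.2, -0.9, 3.2]
gripper_width: 0.0568
gripper_force: 12.0
```

```bash
python3 -m creep '[[60,0,0,0,0,0,0],[66,0,0,0,0,0,0],[76,0,0,0,0,0,0],[87.6,0,0,0,0,0,0],[87.6,0,0,0,0,0,0],[87.6,0,0,0.3,0,0,0],[87.6,0,0,0.6,0,0,0],[87.6,0,0,0.9,0,0,0]]'
python3 -m creep '[[87.6,0,0,1,0,0,0],[87.6,0,0,1,0,0,0],[87.6,0,0,0.6,0,0,0],[87.6,0,0,0.2,0,0,0]]'
```

```text
time_s: 11.52
tcp_pos: [0.4555, 0.3196, 0.0961]
eef_rot: [-179.8, -0.1, 161.8]
contact_force: [-0.5, 0.8, 0.6]
gripper_width: 0.0876
gripper_force: 0.0
time_s: 11.85
tcp_pos: [0.4574, 0.3217, 0.1705]
eef_rot: [179.7, 0.1, 161.8]
contact_force: [0.8, -0.1, 0.1]
gripper_width: 0.0878
gripper_force: 0.0
```

```bash
python3 - <<'E'
from h import *
S=capture("scene")
o=outline_of(S,"cup");print([ (d["bbox"],d["conf"]) for d in o[:2]])
h=hullpts(S,.456,.3205,.017,PROF["cup"])[:,0];print(h.min(0),h.max(0))
im=S["frame"][230:380,360:520];cv2.imwrite("pics/e.png",cv2.resize(im[...,::-1],(640,600),interpolation=cv2.INTER_CUBIC))
E
python3 -m creep '[[87.6,0.03,-0.3,0,0,0,0],[87.6,0.06,-0.6,0,0,0,0],[87.6,0.09,-0.9,0,0,0,0],[87.6,0.09,-1,0,0,0,0],[87.6,0.09,-1,0,0,0,0],[87.6,0.09,-1,0,0,0,0],[87.6,0.09,-1,0,0,0,0],[87.6,0.09,-1,0,0,0,0]]' 
python3 -m creep '[[87.6,0.09,-1,0,0,0,0],[87.6,0.09,-1,0,0,0,0],[87.6,0.09,-1,0,0,0,0],[87.6,0.09,-1,0,0,0,0],[87.6,0.09,-1,0,0,0,0],[87.6,0.09,-1,0,0,0,0],[87.6,0.09,-1,0,0,0,0],[87.6,0.09,-1,0,0,0,0]]'
python3 -m creep '[[87.6,0.09,-1,0,0,0,0],[87.6,0.09,-1,0,0,0,0],[87.6,0.09,-1,0,0,0,0],[87.6,0.09,-1,0,0,0,0],[87.6,0.08,-1,0,0,0,0],[87.6,0.08,-1,0,0,0,0],[87.6,0.08,-1,0,0,0,0],[87.6,0.08,-0.9,0,0,0,0]]'
python3 -m creep '[[87.6,0.08,-0.9,0,0,0,0],[87.6,0.06,-0.8,0,0,0,0],[87.6,0.03,-0.6,0,0,0,0],[87.6,0,-0.3,0,0,0,0],[87.6,0,0,0,0,0,0],[87.6,0,0,0,0,0,0]]'
```

```text
[([454.2, 281.1, 481.7, 323.6], 0.6), ([360.1, 157.9, 386.3, 192.5], 0.2)]
[449.6065  279.74243] [482.50894 323.02997]
time_s: 12.62
tcp_pos: [0.4711, 0.1478, 0.1656]
eef_rot: [-179.9, -0.1, 161.8]
contact_force: [-0.0, 0.4, -0.3]
gripper_width: 0.0871
gripper_force: 0.0
time_s: 13.28
tcp_pos: [0.4885, -0.0518, 0.1657]
eef_rot: [-179.9, -0.1, 161.8]
contact_force: [0.2, -0.2, -0.6]
gripper_width: 0.0878
gripper_force: 0.0
time_s: 13.95
tcp_pos: [0.5051, -0.249, 0.1654]
eef_rot: [-180.0, -0.2, 161.8]
contact_force: [1.3, 0.8, 0.2]
gripper_width: 0.0878
gripper_force: 0.0
time_s: 14.45
tcp_pos: [0.5102, -0.312, 0.1659]
eef_rot: [180.0, -0.1, 161.7]
contact_force: [0.5, 0.7, -0.3]
gripper_width: 0.0875
gripper_force: 0.0
```

View pics/e.png

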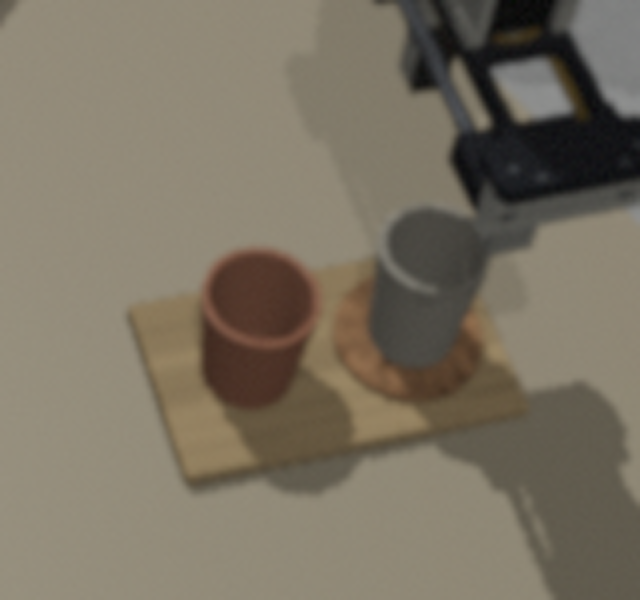

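```bash
python3 - <<'E'
from h import *
S=capture("scene");T=capture("top")
for t,z in dict(cup=.017,pad=.012,pot=.012).items():
    obs=[(c,o[0]["region"]) for c in(S,T) for o in [outline_of(c,t)]]
    print(t,*[mom(cv2.convexHull(np.argwhere(m)[:,::-1].astype(np.float32))).round(1) for c,m in obs],fitround(obs,PROF[t],[.5,.3,z])[0].round(4))
p,e,f=fitpanel([S,T],[.5885,-.0266,np.radians(-155.4)]);print("panel",p[:2].round(4),np.degrees(p[2]).round(2),round(e,1))
pp=fitpanel([T],[.5885,-.0266,np.radians(-155.4)])[0];print(pp)
for i,q in enumerate([(-80,-22),(-52.5,-22),(-25,-22),(-8.3,-7.3),(8.3,7.3),(25,22),(52.5,22),(80,22)]): print(i,panelpt(p,np.array(q)/1e3).round(4))
# pad centre by its texture: brown pixels in top view
o,t=[search_frame(S,"tool"),search_frame(T,"tool")];print(o[:1],t[:1])
a=T["frame"][270:350,155:235];b=S["frame"][270:350,420:500]
im=np.hstack([a,b])[...,::-1];cv2.imwrite("pics/f.png",cv2.resize(im,(800,400),interpolation=cv2.INTER_CUBIC))
for c,o in((T,(155,270)),(S,(420,270))):
    print("exp pad c",(proj(c,[.456,.3205,.017])-o)*5,"rim c",(proj(c,[.456,.3205,.095])-o)*5)
E
```

```text
cup [465.6 300. ] [181.3 316.3] [0.4553 0.3204 0.0196]
pad [460.8 315.2] [192.4 314.6] [ 0.4558  0.3158 -0.0045]
pot [423.7 311.1] [195.8 275.1] [0.5422 0.2926 0.0152]
panel [ 0.5878 -0.0271] -155.43 140.6
[ 0.588071   -0.02699237 -2.71229095]
0 [0.6514 0.0262 0.022 ]
1 [0.6264 0.0147 0.022 ]
2 [0.6014 0.0033 0.022 ]
3 [ 0.5923 -0.017   0.022 ]
4 [ 0.5833 -0.0372  0.022 ]
5 [ 0.5742 -0.0575  0.022 ]
6 [ 0.5492 -0.0689  0.022 ]
7 [ 0.5242 -0.0804  0.022 ]
[{'bbox': [293.2, 118.6, 307.5, 153.8], 'conf': 0.57}] []
exp pad c [163.0730576  228.01483315] rim c [118.26968844 230.0306358 ]
exp pad c [210.13676568 212.58077526] rim c [241.24318272 105.92019456]
```

View pics/f.png

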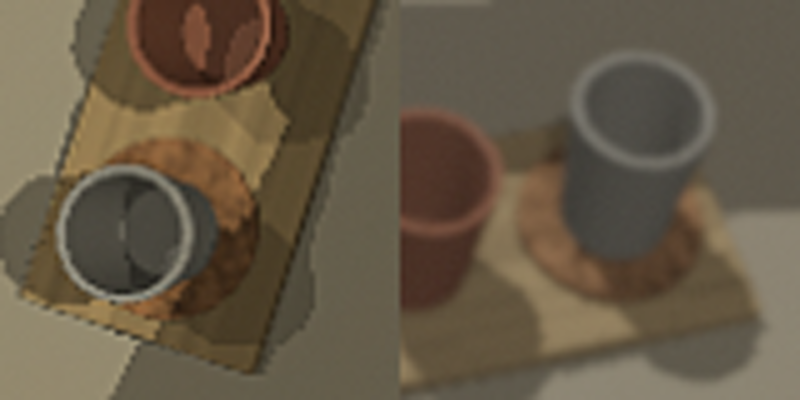

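In the picture the cup stands upright on the pad: rim at (125,233) in the left view, the pad behind it centred about (168,228), as expected. The panel hasn't moved. Now grasping the tool.

```bash
python3 -m creep '[[87.6,0.03,0,-0.4,0,0,0],[87.6,0,0,-0.8,0,0,0],[87.6,0,0,-0.8,0,0,0],[87.6,0,0,-0.8,0,0,0],[70,0,0,-0.5,0,0,0],[60,0,0,-0.34,0,0,0],[50,0,0,0,0,0,0],[40,0,0,0,0,0,0]]' 25
python3 -m creep '[[34,0,0,0,0,0,0],[30,0,0,0,0,0,0],[28,0,0,0,0,0,0],[26,0,0,0,0,0,0],[20,0,0,0,0,0,0],[16,0,0,0,0,0,0],[16,0,0,0,0,0,0],[16,0,0,0,0,0,0]]' 25
```

```text
time_s: 15.62
tcp_pos: [0.512, -0.312, 0.0755]
eef_rot: [-180.0, -0.0, 161.8]
contact_force: [0.8, 0.6, -0.0]
gripper_width: 0.0663
gripper_force: 0.0
time_s: 16.28
tcp_pos: [0.5121, -0.312, 0.076]
eef_rot: [-180.0, 0.0, 161.8]
contact_force: [-0.0, -0.5, 1.0]
gripper_width: 0.0251
gripper_force: 25.0
```

```bash
python3 -m creep '[[16,0,0,0.1,0,0,0],[16,0,0,0.3,0,0,0],[16,0,0,0.6,0,0,0],[16,0,0,0.6,0,0,0],[16,0,0,0.4,0,0,0],[16,0,0,0.2,0,0,0],[16,0.124,0.3,0,0,0,0],[16,0.248,0.6,0,0,0,0]]' 25
python3 -m creep '[[16,0.37,0.9,0,0,0,0],[16,0.413,1,0,0,0,0],[16,0.413,1,0,0,0,0],[16,0.413,1,0,0,0,0],[16,0.413,1,0,0,0,0],[16,0.413,1,0,0,0,0],[16,0.413,1,0,0,0,0],[16,0.413,1,0,0,0,0]]' 25
python3 -m creep '[[16,0.413,1,0,0,0,0],[16,0.413,1,0,0,0,0],[16,0.413,1,0,0,0,0],[16,0.37,0.9,0,0,0,0],[16,0.27,0.65,0,0,0,0],[16,0.17,0.4,0,0,0,0],[16,0,0,0,0,0,0],[16,0,0,0,0,0,0]]' 25
```

```text
time_s: 16.95
tcp_pos: [0.5209, -0.2897, 0.1307]
eef_rot: [180.0, -0.0, 161.7]
contact_force: [-0.1, -0.7, -3.1]
gripper_width: 0.0247
gripper_force: 25.0
time_s: 17.62
tcp_pos: [0.6027, -0.0901, 0.1299]
eef_rot: [-180.0, -0.1, 161.8]
contact_force: [1.1, 0.1, -1.4]
gripper_width: 0.0254
gripper_force: 25.0
time_s: 18.28
tcp_pos: [0.6537, 0.032, 0.1302]
eef_rot: [-180.0, -0.1, 161.8]
contact_force: [0.9, -0.4, -1.4]
gripper_width: 0.0251
gripper_force: 25.0
```

```bash
python3 - <<'E'
from h import *
s=r.get_state();print(s["time_s"],np.round(s["tcp_pos"],4),np.round(s["eef_rot"],2),np.round(s["contact_force"],1))
S=capture("scene");T=capture("top")
x,y,z=s["tcp_pos"];tip=[x,y,z-.075+.024-.018]
print("tip pred",tip)
A=[]
for c in(S,T):
    u=proj(c,tip);print(u,proj(c,[.6514,.0262,.022]))
    i=u.astype(int);im=cv2.resize(c["frame"][i[1]-45:i[1]+45,i[0]-30:i[0]+30][...,::-1],(400,600),interpolation=cv2.INTER_CUBIC);A.append(im)
cv2.imwrite("pics/g.png",np.hstack(A))
E
```

```text
18.2833 [0.6537 0.032  0.1302] [-1.7996e+02 -6.0000e-02  1.6184e+02] [ 0.9 -0.4 -1.4]
tip pred [np.float64(0.6537080005891663), np.float64(0.03199619756056701), np.float64(0.0611797468242475)]
[313.88993215 246.96336587] [313.96559606 255.87223564]
[317.92369701 221.21114113] [321.13787589 224.71139235]
```

View pics/g.png

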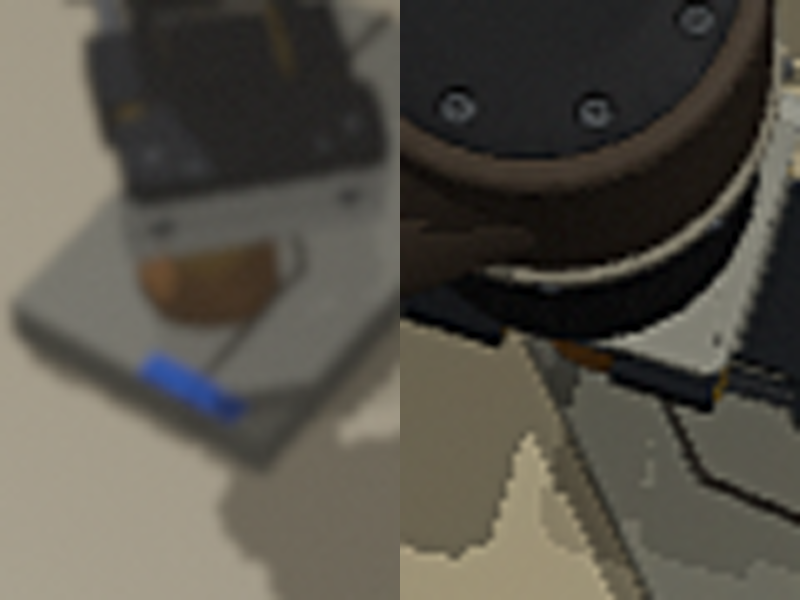

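```bash
python3 - <<'E'
from h import *
S=capture("scene");T=capture("top")
s=r.get_state();x,y,z=s["tcp_pos"];print(x,y,z)
P=[(0,.024),(.01,.024)]
for dx,dy in((0,0),(.003,0),(0,.003)):
  for c in(S,T):
    h=hullpts(c,x+dx,y+dy,z-.051,P)[:,0];print(dx,dy,h.min(0).round(1),h.max(0).round(1),[round(float(q[1]),1) for q in h if abs(q[0]-314)<.8 ])
o=outline_of(S,"tool");print([(d["bbox"],d["conf"]) for d in o[:2]])
# brown foot mask
for c in(S,T):
    f=c["frame"].astype(int);m=(f[...,0]>f[...,2]*1.6+5)&(f[...,0]>50);u=proj(c,[x,y,z-.05]).astype(int);k=np.zeros_like(m);k[u[1]-16:u[1]+18,u[0]-18:u[0]+18]=1;a=np.argwhere(m&k);print(a.min(0)[::-1] if len(a) else 0,a.max(0)[::-1] if len(a) else 0,len(a))
    if c is T: print(sorted(map(tuple,a.tolist()))[-12:])
E
```

```text
0.653720989233197 0.03079001912596439 0.13083473155337846
0 0 [302.3 230. ] [324.3 249.6] [249.5, 249.6, 230.0, 230.1]
0 0 [306.5 207.9] [329.7 231.3] [230.5, 208.8]
0.003 0 [301.1 230.6] [323.1 250.1] [250.0, 230.6]
0.003 0 [306.5 206.5] [329.7 229.9] [229.1, 207.4]
0 0.003 [303.  230.9] [325.  250.5] [250.5, 230.9]
0 0.003 [305.1 207.9] [328.3 231.4] [231.0, 208.3]
[([305.4, 237.2, 321.2, 246.7], 0.67)]
[304 238] [322 247] 144
[310 227] [335 235] 11
[(227, 310), (228, 311), (228, 312), (228, 313), (228, 314), (229, 315), (229, 317), (232, 335), (233, 335), (234, 335), (235, 334)]
```

The left crop shows the foot over the tape end of the seam (foot about x 138–280, bottom 325). The nose is hidden by the foot. The foot agrees with the TCP-based prediction to about 1 px, so I'll use that. Hovering, then touching down at s0.

```bash
python3 -m creep '[[16,-0.044,-0.1,-0.3,0,0,0],[16,-0.044,-0.108,-0.4,0,0,0],[16,0,0,-0.4,0,0,0],[16,0,0,-0.2,0,0,0],[16,0,0,-0.1,0,0,0],[16,0,0,0,0,0,0],[16,0,0,0,0,0,0],[16,0,0,0,0,0,0]]' 25
python3 -m creep '[[16,0,0,-0.08,0,0,0],[16,0,0,-0.08,0,0,0],[16,0,0,-0.08,0,0,0],[16,0,0,-0.08,0,0,0],[16,0,0,-0.04,0,0,0],[16,0,0,-0.04,0,0,0],[16,0,0,0,0,0,0]]' 25
```

```text
time_s: 19.2
tcp_pos: [0.6523, 0.0268, 0.0961]
eef_rot: [180.0, 0.0, 161.8]
contact_force: [-0.3, -0.2, -2.4]
gripper_width: 0.0247
gripper_force: 25.0
time_s: 19.78
tcp_pos: [0.6522, 0.0267, 0.0858]
eef_rot: [180.0, 0.0, 161.8]
contact_force: [0.1, 1.4, -1.1]
gripper_width: 0.025
gripper_force: 25.0
```

```bash
python3 -m creep '[[16,-0.091,-0.042,0,0,0,0],[16,-0.091,-0.042,0,0,0,0],[16,-0.091,-0.042,0,0,0,0],[16,-0.091,-0.042,0,0,0,0],[16,-0.091,-0.042,0,0,0,0],[16,-0.091,-0.042,0,0,0,0],[16,-0.091,-0.042,0,0,0,0],[16,-0.091,-0.042,0,0,0,0]]' 25
python3 -m creep '[[16,-0.091,-0.042,0,0,0,0],[16,-0.091,-0.042,0,0,0,0],[16,-0.091,-0.042,0,0,0,0],[16,-0.091,-0.042,0,0,0,0],[16,-0.091,-0.042,0,0,0,0],[16,-0.091,-0.042,0,0,0,0],[16,-0.091,-0.042,0,0,0,0],[16,-0.091,-0.042,0,0,0,0]]' 25
python3 -m creep '[[16,-0.091,-0.042,0,0,0,0],[16,-0.091,-0.042,0,0,0,0],[16,-0.091,-0.042,0,0,0,0],[16,-0.091,-0.042,0,0,0,0],[16,-0.091,-0.042,0,0,0,0],[16,-0.091,-0.042,0,0,0,0]]' 25
```

```text
time_s: 20.45
tcp_pos: [0.6335, 0.0181, 0.0859]
eef_rot: [180.0, 0.0, 161.8]
contact_force: [1.4, 0.9, -0.8]
gripper_width: 0.025
gripper_force: 25.0
time_s: 21.12
tcp_pos: [0.6153, 0.0097, 0.0858]
eef_rot: [180.0, 0.0, 161.8]
contact_force: [0.9, 1.1, -0.2]
gripper_width: 0.0253
gripper_force: 25.0
time_s: 21.62
tcp_pos: [0.6017, 0.0034, 0.0858]
eef_rot: [180.0, 0.0, 161.8]
contact_force: [0.2, 0.9, -0.3]
gripper_width: 0.0248
gripper_force: 25.0
```

```bash
python3 -m creep '[[16,-0.04,-0.09,0,0,0,0],[16,-0.04,-0.09,0,0,0,0],[16,-0.04,-0.09,0,0,0,0],[16,-0.04,-0.09,0,0,0,0],[16,-0.04,-0.09,0,0,0,0],[16,-0.04,-0.09,0,0,0,0],[16,-0.04,-0.09,0,0,0,0],[16,-0.04,-0.09,0,0,0,0]]' 25
python3 -m creep '[[16,-0.04,-0.09,0,0,0,0],[16,-0.04,-0.09,0,0,0,0],[16,-0.04,-0.09,0,0,0,0],[16,-0.04,-0.09,0,0,0,0],[16,-0.04,-0.09,0,0,0,0],[16,-0.04,-0.09,0,0,0,0],[16,-0.04,-0.09,0,0,0,0],[16,-0.04,-0.09,0,0,0,0]]' 25
python3 -m creep '[[16,-0.04,-0.09,0,0,0,0],[16,-0.04,-0.09,0,0,0,0],[16,-0.04,-0.09,0,0,0,0],[16,-0.04,-0.09,0,0,0,0],[16,-0.04,-0.09,0,0,0,0],[16,-0.04,-0.09,0,0,0,0],[16,-0.04,-0.09,0,0,0,0],[16,-0.04,-0.09,0,0,0,0]]' 25
python3 -m creep '[[16,-0.04,-0.09,0,0,0,0],[16,-0.04,-0.09,0,0,0,0],[16,-0.04,-0.09,0,0,0,0]]' 25
python3 -m creep '[[16,-0.091,-0.042,0,0,0,0],[16,-0.091,-0.042,0,0,0,0],[16,-0.091,-0.042,0,0,0,0],[16,-0.091,-0.042,0,0,0,0],[16,-0.091,-0.042,0,0,0,0],[16,-0.091,-0.042,0,0,0,0],[16,-0.091,-0.042,0,0,0,0],[16,-0.091,-0.042,0,0,0,0]]' 25
```

```text
time_s: 22.28
tcp_pos: [0.5938, -0.0147, 0.0858]
eef_rot: [-180.0, -0.0, 161.8]
contact_force: [0.5, 1.2, -0.1]
gripper_width: 0.025
gripper_force: 25.0
time_s: 22.95
tcp_pos: [0.5858, -0.0327, 0.0858]
eef_rot: [180.0, 0.0, 161.8]
contact_force: [0.2, 0.7, -0.3]
gripper_width: 0.0252
gripper_force: 25.0
time_s: 23.62
tcp_pos: [0.5778, -0.0507, 0.0858]
eef_rot: [180.0, 0.0, 161.8]
contact_force: [1.0, 0.4, -0.8]
gripper_width: 0.0248
gripper_force: 25.0
time_s: 23.87
tcp_pos: [0.5748, -0.0575, 0.0858]
eef_rot: [180.0, -0.0, 161.8]
contact_force: [-0.2, 1.5, -0.2]
gripper_width: 0.0249
gripper_force: 25.0
time_s: 24.53
tcp_pos: [0.5564, -0.0657, 0.0858]
eef_rot: [180.0, 0.0, 161.8]
contact_force: [0.8, -0.4, -0.4]
gripper_width: 0.025
gripper_force: 25.0
```

```bash
python3 -m creep '[[16,-0.091,-0.042,0,0,0,0],[16,-0.091,-0.042,0,0,0,0],[16,-0.091,-0.042,0,0,0,0],[16,-0.091,-0.042,0,0,0,0],[16,-0.091,-0.042,0,0,0,0],[16,-0.091,-0.042,0,0,0,0],[16,-0.091,-0.042,0,0,0,0],[16,-0.091,-0.042,0,0,0,0]]' 25
python3 -m creep '[[16,-0.091,-0.042,0,0,0,0],[16,-0.091,-0.042,0,0,0,0],[16,-0.091,-0.042,0,0,0,0],[16,-0.091,-0.042,0,0,0,0],[16,-0.091,-0.042,0,0,0,0],[16,-0.091,-0.042,0,0,0,0],[16,0,0,0,0,0,0]]' 25
python3 -m creep '[[16,0,0,0.1,0,0,0],[16,0,0,0.2,0,0,0],[16,0,0,0.4,0,0,0],[16,0,0,0.6,0,0,0],[16,0,0,0.4,0,0,0],[16,0,0,0.2,0,0,0],[16,0,0,0,0,0,0]]' 25
```

```text
time_s: 25.2
tcp_pos: [0.5383, -0.0741, 0.0858]
eef_rot: [180.0, 0.0, 161.8]
contact_force: [1.2, 0.1, -1.0]
gripper_width: 0.025
gripper_force: 25.0
time_s: 25.78
tcp_pos: [0.524, -0.0806, 0.0857]
eef_rot: [-180.0, -0.0, 161.8]
contact_force: [-1.0, -0.5, -0.1]
gripper_width: 0.0249
gripper_force: 25.0
time_s: 26.37
tcp_pos: [0.5257, -0.0801, 0.1349]
eef_rot: [179.9, 0.1, 161.8]
contact_force: [1.2, 0.2, -1.6]
gripper_width: 0.0249
gripper_force: 25.0
```

```bash
python3 - <<'E'
from h import *
S=capture("scene");T=capture("top");s=r.get_state();print(s["time_s"],np.round(s["tcp_pos"],4))
p,e,f=fitpanel([S,T],[.5885,-.0266,np.radians(-155.4)],(0,));print("panel",p[:2].round(4),np.degrees(p[2]).round(2),round(e,1))
p,e,f=fitpanel([S],[.5885,-.0266,np.radians(-155.4)],(0,1));print("panel S",p[:2].round(4),np.degrees(p[2]).round(2),round(e,1))
obs=[]
for c in(S,T):
    o=outline_of(c,"dock")
    if o: print(o[0]["bbox"],o[0]["conf"]);obs.append((c,o[0]["region"]))
if len(obs)==2: print(fitround(obs,PROF["dock"],[.51,-.31,0]))
x,y,z=s["tcp_pos"];u=proj(S,[x,y,z-.05]).astype(int);v=proj(T,[.5117,-.312,.02]).astype(int)
im=[cv2.resize(c["frame"][w[1]-40:w[1]+40,w[0]-40:w[0]+40][...,::-1],(400,400),interpolation=cv2.INTER_CUBIC) for c,w in((S,u),(T,v))]
cv2.imwrite("pics/k.png",np.hstack(im));print(v-40, proj(T,[.5117,-.312,.024]))
E
```

```text
26.4667 [ 0.5246 -0.0802  0.1332]
panel [ 0.5525 -0.0601] -145.51 126.4
panel S [ 0.5876 -0.0273] -155.11 87.6
[283.9, 140.3, 314.3, 165.9] 0.63
[459.3, 272.9, 494.4, 305.9] 0.86
(array([ 5.10808969e-01, -3.11294727e-01, -3.45141677e-04]), array([ 0.42782056,  0.07600279,  0.19408012, -0.31077497]))
[437 246] [477.5450775  286.42974674]
```

View pics/k.png

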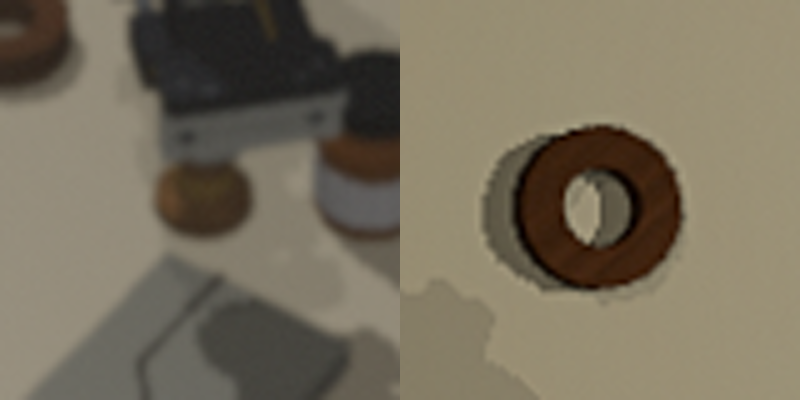

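The left view shows the tool clear of the panel, with the seam intact. The right view shows the empty ring stand centred at (603,207), which matches the planned return point within about 2 mm. Returning the tool.

```bash
python3 -m creep '[[16,-0.04,-0.3,0,0,0,0],[16,-0.04,-0.6,0,0,0,0],[16,-0.04,-0.9,0,0,0,0],[16,-0.04,-1,0,0,0,0],[16,-0.04,-1,0,0,0,0],[16,-0.04,-1,0,0,0,0],[16,-0.04,-1,0,0,0,0],[16,-0.04,-1,0,0,0,0]]' 25
python3 -m creep '[[16,-0.04,-0.9,0,0,0,0],[16,-0.04,-0.7,0,0,0,0],[16,-0.04,-0.5,0,0,0,0],[16,-0.04,-0.264,0,0,0,0],[16,-0.03,-0.1,0,0,0,0],[16,0,0,0,0,0,0],[16,0,0,0,0,0,0],[16,0,0,0,0,0,0]]' 25
python3 -m creep '[[16,0,0,-0.4,0,0,0],[16,0,0,-0.6,0,0,0],[16,0,0,-0.6,0,0,0],[16,0,0,-0.4,0,0,0],[16,0,0,0,0,0,0],[16,0,0,0,0,0,0],[16,0,0,-0.06,0,0,0],[16,0,0,-0.06,0,0,0]]' 25
python3 -m creep '[[16,0,0,-0.06,0,0,0],[16,0,0,-0.06,0,0,0]]' 25
python3 -m creep '[[16,0,0,-0.03,0,0,0],[16,0,0,-0.03,0,0,0],[16,0,0,0,0,0,0]]' 25
```

```text
time_s: 27.23
tcp_pos: [0.5161, -0.2519, 0.1327]
eef_rot: [-180.0, -0.1, 161.8]
contact_force: [0.1, 1.3, -2.1]
gripper_width: 0.0248
gripper_force: 25.0
time_s: 27.9
tcp_pos: [0.5122, -0.3111, 0.1334]
eef_rot: [180.0, 0.0, 161.9]
contact_force: [0.4, -0.8, -2.2]
gripper_width: 0.025
gripper_force: 25.0
time_s: 28.57
tcp_pos: [0.5128, -0.3121, 0.0811]
eef_rot: [-180.0, 0.1, 161.8]
contact_force: [-0.1, 0.3, -1.7]
gripper_width: 0.0251
gripper_force: 25.0
time_s: 28.73
tcp_pos: [0.5124, -0.312, 0.0777]
eef_rot: [180.0, 0.1, 161.8]
contact_force: [0.5, -0.2, -2.4]
gripper_width: 0.0256
gripper_force: 25.0
time_s: 28.98
tcp_pos: [0.5122, -0.312, 0.0761]
eef_rot: [-180.0, 0.0, 161.8]
contact_force: [0.1, -0.6, -1.3]
gripper_width: 0.0248
gripper_force: 25.0
```

```bash
python3 -m creep '[[16,0,0,-0.02,0,0,0],[16,0,0,0,0,0,0]]' 25
python3 -m creep '[[16,0,0,-0.02,0,0,0],[16,0,0,0,0,0,0]]' 25
```

```text
time_s: 29.15
tcp_pos: [0.5122, -0.3121, 0.076]
eef_rot: [-180.0, 0.0, 161.8]
contact_force: [-1.6, 1.3, 3.7]
gripper_width: 0.025
gripper_force: 25.0
time_s: 29.32
tcp_pos: [0.5123, -0.3121, 0.076]
eef_rot: [-180.0, 0.0, 161.8]
contact_force: [-4.1, 2.0, 8.5]
gripper_width: 0.0247
gripper_force: 25.0
```

```bash
python3 -m creep '[[16,0,0,0.02,0,0,0],[28,0,0,0,0,0,0],[34,0,0,0,0,0,0],[50,0,0,0,0,0,0],[70,0,0,0,0,0,0],[87.6,0,0,0,0,0,0],[87.6,0,0,0,0,0,0],[87.6,0,0,0.3,0,0,0]]' 10
python3 -m creep '[[87.6,0,0,0.6,0,0,0],[87.6,0,0,0.9,0,0,0],[87.6,0,0,0.9,0,0,0],[87.6,0,0,0.9,0,0,0],[87.6,0,0,0.6,0,0,0],[87.6,0,-0.5,0.3,0,0,0],[87.6,-0.5,-1,0,0,0,0],[87.6,-0.5,-1,0,0,0,0]]'
python3 -m creep '[[87.6,-0.5,-1,0,0,0,0],[87.6,-0.5,-1,0,0,0,0],[87.6,-0.5,-1,0,0,0,0],[87.6,-0.5,-1,0,0,0,0],[87.6,-0.4,-0.8,0,0,0,0],[87.6,-0.2,-0.4,0,0,0,0],[87.6,0,0,0,0,0,0],[87.6,0,0,0,0,0,0]]'
python3 - <<'E'
from h import *
S=capture("scene");T=capture("top")
for t,z in dict(cup=.017,pot=.012,jar=0).items():
    obs=[(c,o[0]["region"]) for c in(S,T) for o in [outline_of(c,t)]]
    print(t,fitround(obs,PROF[t],[.5,.1,z])[0].round(4))
p,e,f=fitpanel([S,T],[.5885,-.0266,np.radians(-155.4)]);print("panel",p[:2].round(4),np.degrees(p[2]).round(2),round(e,1))
print(search_frame(S,"tool")[:1])
im=[cv2.resize(c["frame"][y:y+h,x:x+w][...,::-1],(400,400),interpolation=cv2.INTER_CUBIC) for c,x,y,w,h in((S,220,100,280,280),(T,437,246,80,80))]
cv2.imwrite("pics/m.png",np.hstack(im))
E
```

```text
time_s: 29.98
tcp_pos: [0.5111, -0.3116, 0.0816]
eef_rot: [180.0, -0.1, 161.8]
contact_force: [-1.0, 0.8, 0.5]
gripper_width: 0.062
gripper_force: 0.0
time_s: 30.65
tcp_pos: [0.4876, -0.375, 0.1889]
eef_rot: [-180.0, 0.1, 161.9]
contact_force: [0.5, 0.5, -1.0]
gripper_width: 0.0876
gripper_force: 0.0
time_s: 31.32
tcp_pos: [0.4215, -0.5049, 0.1874]
eef_rot: [180.0, -0.0, 161.7]
contact_force: [0.5, 0.4, 0.1]
gripper_width: 0.0878
gripper_force: 0.0
cup [0.607  0.145  0.1981]
pot [0.5421 0.2926 0.0161]
jar [ 4.093e-01 -1.069e-01 -2.000e-04]
panel [ 0.588  -0.0269] -155.55 132.4
[{'bbox': [291.6, 118.9, 307.2, 154.4], 'conf': 0.91}]
```

View pics/m.png

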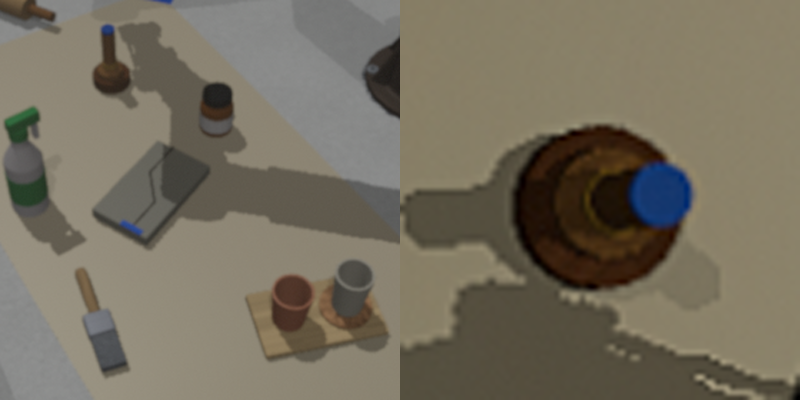

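The final picture shows the tool upright on its ring at (110,60), the panel where it was, and the cup upright on the pad at (352,290). The pot, jar, bottle and brush are in place. The odd cup fit comes from a wrong network match. Handing in.

```bash
python3 -c "
from plant import close_job
print(close_job())"
```

```text
the job is handed in; nothing more can be done
None
```

The job is handed in at about 31 s: the cup stands on the cork pad, the seam was run from the tape end to the far end at about 30 mm/s with the nose sprung in about 6 mm (worked out from arm height and force, as the foot hid the nose), the tool is back upright in its ring stand, and the last pictures show the panel and other items where they were; the verdict was not shown.

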